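# Index the filter wheel of an inspection lamp and lock it

### The arm

A 6-joint arm with a two-finger parallel gripper is mounted at the origin on the work surface; the furniture and walls round the work are solid. World frame = base frame: x ahead of the robot, y to its left, z up, the work surface at z = 0. Lengths are in mm, angles in rad, forces in N, time in s.
With the tool pointing down it reaches from about 425 to 950 mm from the base axis. Payload 3.5 kg.
Tool frame: the origin (TCP) lies between the finger pads; the fingertips stand 11 mm ahead of it and the grasp point (between the pads) lies 8 mm behind it (finger_overhang is the distance from the TCP to the fingertips, in mm); z points along the fingers, y is the line along which they close (so a half turn about z gives the same grasp; the last joint's range is limited). The gripper opens to 85 mm and grips with 20 to 120 N. Pads are 22 mm wide; open, the fingers measure 114 mm over their backs; the gripper's body (76 mm by 85 mm) begins 54 mm behind the grasp point. The pads swing forward as they close: fully open they stand 13 mm farther back than shut.
Start: joints at [1.172, 0.286, 1.577, -0, 1.279, -0.15], TCP at [166.176, 654.211, 242.325] pointing down, gripper open.
Joint ranges: [-2.77, 2.77], [-0.9, 2.22], [0.21, 2.48], [-1.53, 4.67], [0.24, 2.81], [-2.84, 2.84]. Speed limits (rad/s): [2.79, 2.79, 3.14, 3.14, 3.14, 3.14].

### API

Orientations are given as a unit quaternion [w, x, y, z].
In Python, from station import * gives the robot as it stands. The module is installed in compiled form; this text tells all that it offers.
- The arm moves only by the tool jog_arm, never from a script. Its argument "rows" is a list of rows, each a list of 5 numbers: the shift along the tool's x, y, z in m, then the turn about the tool's z in rad, then the closure in counts, from 0 (fully open) to 255 (shut). A call has 1 to 5 rows; each row shifts and turns the commanded pose from where the row before left it, along the tool's axes as they then stand; what a row does not reach is not made up. A row lasts 1/8 s, in which the tool goes at most 62.5 mm and 10.7 degrees, less where a joint would pass 70% of its speed; a pose out of reach is approached as far as the arm can. A call is refused whole if a number of a shift passes 0.0625 or a number of a turn 0.188, either way. A call with a gripper value outside its range is refused whole. The fingers move at their own pace and stop on an object; "newtons" is the grip in N (left out, the last holds). Time passes only in rows, so rows that do not move let the fingers close. It gives the time, the measured TCP pose, the force, the opening and the grip force at its end, in the units of the state.
- read_state(): the state, without advancing time (a new reading comes with each control period).
- camera(name): name is "scene" or "top"; returns the picture (400x640x3 uint8, blue, green, red); there is no depth.
- calibration(name): a dict with "fx", "fy", "cx", "cy" (pixels), "R" (3x3) and "t" (3): a world point X has camera coordinates R X + t. Camera axes: x right, y down, z forward; pixel columns grow to the right and rows downward; lengths in mm; the calibration is good to about 2 mm. A picture is of the moment at which its call begins. calibration takes no time and is no camera call.
- finish_job(): hands the job in; it is judged then, once.
Trained networks look in the newest picture that a camera, given by its name, has taken for a name from the list of things; names that differ only in an ending like _2 or _b are one class to them, and where a whole thing is asked for, a point or a joint stands for the part that bears it (a point fixed in the world has none). Each returns a list of dicts, best first, with "confidence" (0 to 1); they miss things now and then, are a little off and sometimes report something else, mostly with a low value. They report only what shows in the picture. A call takes as long as a camera call. They do not tell look-alikes from the thing itself.
- silhouettes(camera, query): "mask" (400x640 bool, what is visible of it).
- spot_point(camera, query): "at" ([x, y, z] in mm, in the coordinates of the camera as it stood for that picture, good to about 4 mm: a listed point, or the origin of a listed thing).
The state is a dict: "time": time; "qpos": joint angles; "qvel": joint speeds; "tau": joint torques, N m; "tcp_pos": TCP position; "tcp_rot": TCP orientation; "ft_force": force on the tool from outside, world axes, zero at the start; "moment": the same for the moment, N m; "grip_width": finger opening in mm; "grip_force": force on a finger pad.
Only numpy, scipy, OpenCV 4.12 (cv2) and the standard library are available. Lean on these libraries where they do the work, as an engineer would, in place of code of your own. Each camera call takes 0.05 s, during which the arm holds its last target. There are 200 camera calls.

### The job

The filter wheel of the round inspection lamp was left half turned and sits proud of its rim. Turn it until its nose points into the steel bracket on the rim, feel for the place within the bracket where it drops flush, then slide the lock fully in over the wheel's edge. Let go of everything, and leave the mug, mouse and torch where they are.

Things in the scene. Friction and masses are not known exactly. Their poses are not given: they have to be found in the camera images.
- lamp: Grey low round lamp housing, fixed to the desk, 144 mm across: an open well, 112 mm inside, with a 14 mm wide flat rim, its top 34 mm above the desk. Origin on the well's axis at desk level; z up; -x points to the middle of the index bracket, +x to the lock. The four screw heads on the rim mean nothing.
- lamp_well (a point): On the well's axis, on the flat detent plate hidden under the wheel, 20 mm above the desk. The plate has three pockets for the wheel's feet that admit them at one wheel angle only. That angle is not measured: it lies anywhere within 0.21 rad either side of the bracket's middle. The wheel drops when within about 0.05 rad of it.
- lamp_mark (a point): Middle of the index bracket on the rim, lamp frame (-63.5, 0, 34) mm. The bracket is a raised bare-steel arc, 3 mm high, with a short radial rib at each end, 0.28 rad either side of its middle.
- wheel: Loose black disc, 110 mm across, 14 mm thick, 0.25 to 0.5 kg, with flush round windows, in the lamp's well with 1 mm play, free to turn without end. Origin at the centre of the disc's underside, z up; its nose points along -x. It starts on its three 8 mm feet, origin 28 mm above the desk, disc 8 mm proud of the rim. Home: flush with the rim, origin 20 mm above the desk.
- wheel_grip (a point): Aluminium grip bar across the wheel's centre: 14 mm wide (wheel y), 14 to 48 mm above the wheel's origin, from x = -36 mm (pointed nose, taper from -29) to +37 mm (blunt). The point is on the axis, 38 mm above the origin. The wheel turns easily (friction only) and falls home by its weight if turned slowly and held loosely; a tight grip holds it up.
- wheel_nose (a point): Point on the wheel's top face near its edge, at the end of the thin pointer line in front of the grip bar's nose: wheel frame (-50, 0, 14) mm.
- lock (a joint): Lock slide on the housing: 26 mm wide, 5 mm thick steel tongue under a black grip. 0 = drawn back, 0.020 m = fully in, tongue over the wheel's edge. Slides along the lamp's -x, stays where left, needs about 2 N. Its underside is 36.5 mm above the desk: the proud wheel blocks it, the flush wheel does not.
- lock_grip (a point): Grip of the lock slide, a ribbed black block 28 mm long (lamp x), 14 mm wide (lamp y), standing from 41 to 67.5 mm above the desk; the point is on its middle, 62.5 mm above the desk, 84 mm from the lamp's axis when drawn back and 64 mm when fully in (on the lamp's +x side).
- mug: White mug with blue dots, 92 mm wide, 93 mm high, bystander. Origin at the centre of its underside.
- mouse: Grey and black computer mouse, 112 x 60 x 38 mm, bystander. Origin at the centre of its underside.
- torch: Black torch standing upright, 32 mm across, 116 mm high, bystander. Origin at the centre of its underside.
Things that resemble listed ones, but are neither listed nor needed, are in the scene too. Leave any blue or yellow look-alike of the wheel alone.

How it is judged:
By the outcome, as a careful person would: the job done as asked, in the order asked, and still so for the second after the job is handed in, with the robot touching nothing.
It also fails if it takes over 72 s, if anything falls off the work surface, if the arm or the gripper's body presses on something with over 40 N, if the wrist force passes 120 N, or if a joint passes its speed limit or range.

## Working session

There is one attempt and no reset: what is moved stays moved. The work goes in short steps, Python scripts to look and compute and a tool call to move; the robot and the scene stay as the last step left them, time stands still between calls to the robot, and variables do not carry over. Pictures are saved under pics/ and viewed, at most 10 in all, crops included, and the job is handed in when it is done.

Besides the shell and the picture viewer there is one more tool, called after "Call:" in YAML: its name, and indented under it one key for each argument. jog_arm: Moves the arm, as the interface text tells. Its arguments: {"type":"object","properties":{"rows":{"type":"array","items":{"type":"array","items":{"type":"number"}}},"newtons":{"type":"number"}},"required":["rows"]}

```bash
mkdir -p pics
cat > h.py <<'E'
from station import *
import numpy as np, cv2
def world(cam,p):
    c=calibration(cam); return np.array(c["R"]).T@(np.array(p)-np.array(c["t"]))
def pix(cam,X):
    c=calibration(cam); q=np.array(c["R"])@np.array(X)+np.array(c["t"]); return (c["fx"]*q[0]/q[2]+c["cx"],c["fy"]*q[1]/q[2]+c["cy"])
def ray(cam,u,v,z):
    c=calibration(cam); R=np.array(c["R"]); o=-R.T@np.array(c["t"]); d=R.T@np.array([(u-c["cx"])/c["fx"],(v-c["cy"])/c["fy"],1]); return o+d*(z-o[2])/d[2]
E
python3 - <<'E'
from h import *
a=camera("top");b=camera("scene")
cv2.imwrite("pics/a.png",np.vstack([a,b])[:, :] if 0 else cv2.resize(np.vstack([a,b]),(480,600)))
cv2.imwrite("pics/top.png",a);cv2.imwrite("pics/scene.png",b)
for cam in("top","scene"):
  for q in("lamp","lamp_mark","wheel","wheel_grip","wheel_nose","lock_grip","mug","mouse","torch"):
    for d in spot_point(cam,q)[:3]:
      w=world(cam,d["at"]);print(cam,q,round(d["confidence"],2),w.round(1),np.round(pix(cam,w)))
s=read_state();print(s)
E
```

```text
top lamp 0.56 [583.5  10.4  -0.7] [308. 177.]
top lamp_mark 0.58 [530.7 -32.6  36.3] [322. 192.]
top lamp_mark 0.47 [ 529.3 -388.7    2.6] [438. 193.]
top wheel 0.71 [ 630.7 -175.2    8.9] [368. 161.]
top wheel 0.6 [ 406.7 -138.1    9.7] [357. 233.]
top wheel 0.6 [387.9  21.4  12.6] [304. 240.]
top wheel_grip 0.89 [390.1  26.5  44.4] [302. 239.]
top wheel_grip 0.87 [ 409.4 -139.8   46.5] [359. 232.]
top wheel_grip 0.75 [588.    9.4  64.8] [307. 171.]
top wheel_nose 0.96 [581.2  57.5  42.9] [292. 175.]
top wheel_nose 0.92 [ 660.3 -135.    18.5] [355. 151.]
top wheel_nose 0.67 [340.8  38.5  22.5] [299. 256.]
top lock_grip 0.45 [651.6  57.2  63.8] [291. 151.]
top mug 0.95 [ 530.3 -389.7    1.4] [438. 192.]
top mouse 0.61 [455.9 344.9  -0.6] [199. 219.]
top torch 0.58 [ 461.4 -257.2   -2.4] [396. 215.]
top torch 0.54 [582.2   7.7   1.2] [309. 177.]
scene lamp 0.9 [582.5   7.6  -1.5] [317. 197.]
scene lamp_mark 0.89 [530.4 -33.1  37.5] [317. 202.]
scene wheel 0.93 [388.4  20.9   8.9] [272. 227.]
scene wheel 0.84 [ 408.5 -143.9    8.8] [321. 250.]
scene wheel 0.68 [ 633.4 -177.     6.5] [3
[... 529 characters left out ...]
 1.3] [366. 261.]
{'time': 1.0, 'qpos': array([ 1.17197128e+00,  2.86267236e-01,  1.57669125e+00, -1.67337710e-05,
        1.27861161e+00, -1.49995788e-01]), 'qvel': array([-0.00038807,  0.00054823, -0.00012316, -0.00150012,  0.00041338,
        0.0001855 ]), 'tau': array([ 9.07681042e-04, -4.05987239e+01, -2.92938530e+01, -1.60472709e-04,
        4.50821290e-04, -2.72850862e-06]), 'tcp_pos': array([166.19882906, 654.20529216, 242.35147751]), 'tcp_rot': array([1.07688803e-05, 1.24091515e-01, 9.92270777e-01, 8.68577342e-06]), 'ft_force': array([ 0.1404633 , -0.09859584, -0.26898284]), 'moment': array([ 0.02242447,  0.03010106, -0.05702752]), 'grip_force': 0.0, 'grip_width': 85.44623109920286}
```

View pics/top.png

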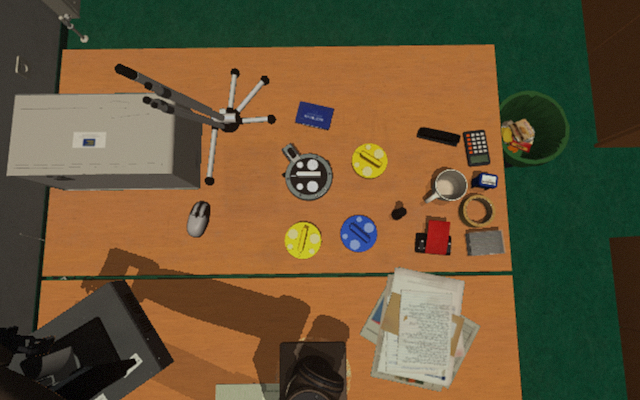

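View pics/scene.png

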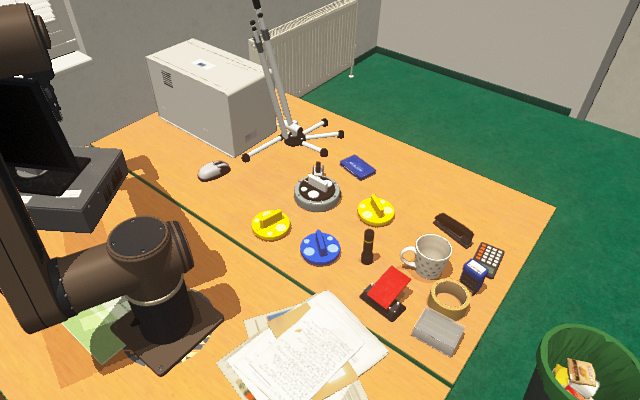

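The top picture has three wheel-like discs: yellow at (369,160), yellow at (303,239) and blue at (358,233). The black one in the grey lamp at (308,175) is the only one that fits, because it is black, sits in the round housing, and has the lock at (291,151). I'll confirm it in an enlarged crop.

Run:
```python
from h import *
a=cv2.imread("pics/top.png")[135:215,265:345];b=cv2.imread("pics/scene.png")[150:220,282:352]
cv2.imwrite("pics/crop.png",np.hstack([cv2.resize(a,(400,400),interpolation=2),cv2.resize(b,(400,400),interpolation=2)]))
P={k:[] for k in("lamp","lamp_mark","wheel_grip","wheel_nose","lock_grip")}
for i in range(3):
 for cam in("top","scene"):
  camera(cam)
  for q in P:
    for d in spot_point(cam,q):
      w=world(cam,d["at"])
      if np.hypot(w[0]-583,w[1]-9)<110 and (q=="lamp_mark" or q=="lamp" or w[2]>33): P[q].append(w);break
for q in P: print(q,np.round(P[q],0).tolist(),np.mean(P[q],0).round(1))
```

```text
lamp [[583.0, 7.0, 1.0], [581.0, 8.0, -1.0], [583.0, 9.0, 1.0], [650.0, 54.0, 61.0], [584.0, 9.0, -1.0]] [596.1  17.4  12.1]
lamp_mark [[527.0, -28.0, 33.0], [531.0, -32.0, 36.0], [528.0, -30.0, 37.0], [529.0, -34.0, 34.0], [530.0, -28.0, 36.0], [532.0, -33.0, 36.0]] [529.5 -30.8  35.3]
wheel_grip [[586.0, 8.0, 66.0], [584.0, 13.0, 63.0], [587.0, 12.0, 69.0], [584.0, 9.0, 65.0], [583.0, 11.0, 64.0], [584.0, 11.0, 65.0]] [584.5  10.5  65.1]
wheel_nose [[582.0, 59.0, 42.0], [583.0, 56.0, 40.0], [583.0, 61.0, 43.0], [583.0, 57.0, 41.0], [582.0, 59.0, 45.0], [583.0, 57.0, 41.0]] [582.7  58.1  42. ]
lock_grip [[646.0, 58.0, 63.0], [649.0, 58.0, 62.0], [647.0, 57.0, 63.0], [650.0, 58.0, 62.0], [648.0, 56.0, 64.0], [651.0, 59.0, 60.0]] [648.6  57.7  62.3]
```

View pics/crop.png

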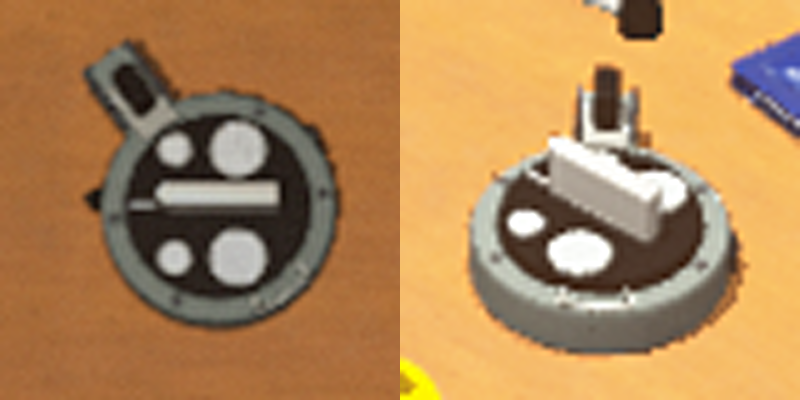

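The crop confirms it: a black wheel in the grey lamp. The nose pointer is at left (130,205), the bracket at lower right (280,295), and the lock at upper left (130,85).

From the measurements:
- **Lamp axis:** about (582.5, 9)
- **Lamp yaw:** about 0.64
- **Nose angle:** about 1.58 now. It has to reach about 3.78, a turn of +2.2 about world z.

Next I'll move over the lamp and turn the tool.

Call:
jog_arm:
  rows:
    - [-0.0375, -0.0348, 0, 0, 0]
    - [-0.0375, -0.0348, 0, 0, 0]
    - [-0.0375, -0.0348, 0, 0, 0]
    - [-0.0375, -0.0348, 0, 0, 0]
    - [-0.0375, -0.0348, 0, 0, 0]
  newtons: 20

```text
time: 3.42
tcp_pos: [305.8, 438.0, 242.6]
tcp_rot: [0.0, 0.124, 0.992, 0.0]
ft_force: [-0.3, 0.4, 0.7]
grip_width: 85.5
grip_force: 0.0
```

Call:
jog_arm:
  rows:
    - [-0.0375, -0.0348, 0, 0, 0]
    - [-0.0375, -0.0348, 0, 0, 0]
    - [-0.0375, -0.0348, 0, 0, 0]
    - [-0.0375, -0.0348, 0, 0, 0]
    - [-0.0375, -0.0348, 0, 0, 0]

```text
time: 4.05
tcp_pos: [444.7, 223.1, 242.7]
tcp_rot: [0.0, 0.124, 0.992, 0.0]
ft_force: [0.1, -0.4, 0.3]
grip_width: 85.2
grip_force: 0.0
```

Call:
jog_arm:
  rows:
    - [-0.0375, -0.0348, 0, 0, 0]
    - [-0.0375, -0.0348, 0, 0, 0]
    - [-0.0375, -0.0348, 0, 0, 0]
    - [-0.0375, -0.0348, 0, 0, 0]
    - [-0.0375, -0.0348, 0, 0, 0]

```text
time: 4.68
tcp_pos: [583.6, 8.2, 242.6]
tcp_rot: [0.0, 0.124, 0.992, 0.0]
ft_force: [0.7, 0.1, 0.7]
grip_width: 85.0
grip_force: 0.0
```

Call:
jog_arm:
  rows:
    - [0, 0, 0.015, 0.165, 0]
    - [0, 0, 0.015, 0.165, 0]
    - [0, 0, 0.015, 0.165, 0]
    - [0, 0, 0.015, 0.165, 0]

```text
time: 5.18
tcp_pos: [582.9, 9.7, 182.0]
tcp_rot: [0.0, 0.441, 0.897, 0.0]
ft_force: [-0.2, -0.3, 0.4]
grip_width: 85.2
grip_force: 0.0
```

Call:
jog_arm:
  rows:
    - [0, 0, 0.015, 0.165, 0]
    - [0, 0, 0.015, 0.165, 0]
    - [0, 0, 0.015, 0.165, 0]
    - [0, 0, 0.0, 0.165, 0]
    - [0, 0, 0, 0, 0]

```text
time: 5.8
tcp_pos: [582.8, 9.8, 137.2]
tcp_rot: [-0.0, 0.706, 0.708, -0.0]
ft_force: [-0.5, -0.7, 0.5]
grip_width: 85.5
grip_force: 0.0
```

Call:
jog_arm:
  rows:
    - [0, 0, 0.025, 0, 0]
    - [0, 0, 0.025, 0, 0]
    - [0, 0, 0.025, 0, 100]
    - [0, 0, 0, 0, 160]
    - [0, 0, 0, 0, 180]

```text
time: 6.42
tcp_pos: [583.7, 9.7, 63.5]
tcp_rot: [0.001, 0.706, 0.708, 0.001]
ft_force: [-0.3, 0.6, 1.1]
grip_width: 32.4
grip_force: 0.0
```

Call:
jog_arm:
  rows:
    - [0, 0, 0, 0, 200]
    - [0, 0, 0, 0, 215]
    - [0, 0, 0, 0, 225]
    - [0, 0, 0, 0, 225]
    - [0, 0, 0, 0, 225]

```text
time: 7.05
tcp_pos: [583.0, 9.6, 63.8]
tcp_rot: [0.0, 0.706, 0.708, -0.0]
ft_force: [-3.7, -0.5, 6.1]
grip_width: 13.8
grip_force: 21.0
```

```bash
python3 -c "
from h import *
s=read_state();print(s['tcp_pos'],s['ft_force'],s['moment'],s['grip_width'],s['grip_force'],s['qpos'][5],s['time'])"
```

```text
[583.0270804    9.62995723  63.82789585] [-3.73768918 -0.5039694   6.08024968] [-0.05637651  0.6286362  -0.08438625] 13.810250378427746 20.99499374628067 -0.15919817577036918 7.05
```

Call:
jog_arm:
  rows:
    - [0, 0, 0, -0.1, 225]
    - [0, 0, 0, -0.15, 225]
    - [0, 0, 0, -0.15, 225]
    - [0, 0, 0, -0.15, 225]
    - [0, 0, 0, -0.15, 225]

```text
time: 7.68
tcp_pos: [582.4, 9.1, 63.8]
tcp_rot: [-0.001, 0.419, 0.908, -0.001]
ft_force: [-5.8, -1.6, 7.5]
grip_width: 13.5
grip_force: 23.1
```

Call:
jog_arm:
  rows:
    - [0, 0, 0, -0.15, 225]
    - [0, 0, 0, -0.15, 225]
    - [0, 0, 0, -0.15, 225]
    - [0, 0, 0, -0.15, 225]
    - [0, 0, 0, -0.15, 225]

```text
time: 8.3
tcp_pos: [582.0, 8.6, 63.8]
tcp_rot: [-0.002, 0.057, 0.998, -0.001]
ft_force: [-7.5, -3.7, 8.0]
grip_width: 13.5
grip_force: 23.2
```

Call:
jog_arm:
  rows:
    - [0, 0, 0, -0.12, 225]
    - [0, 0, 0, 0, 225]
    - [0, 0, 0, 0, 225]

```text
time: 8.68
tcp_pos: [581.9, 8.9, 63.8]
tcp_rot: [-0.002, -0.002, 1.0, -0.001]
ft_force: [-7.4, -2.0, 8.6]
grip_width: 14.0
grip_force: 21.3
```

```bash
python3 -c "
from h import *
s=read_state();print(s['tcp_pos'],s['ft_force'],s['moment'],s['grip_width'],s['grip_force'],s['qpos'],s['time'])
a=camera('top');b=camera('scene')
a=a[135:215,265:345];b=b[130:220,272:362]
cv2.imwrite('pics/c2.png',np.hstack([cv2.resize(a,(400,400),interpolation=2),cv2.resize(b,(400,400),interpolation=2)]))
"
```

```text
[581.92509614   8.89499646  63.8048809 ] [-7.38663325 -1.96837435  8.5598739 ] [-0.3123287   1.15162579  0.12059491] 13.97515348138187 21.314882934093475 [-0.15801079  0.29735214  1.92093715 -0.00287411  0.92631793 -1.73019368] 8.675
```

View pics/c2.png

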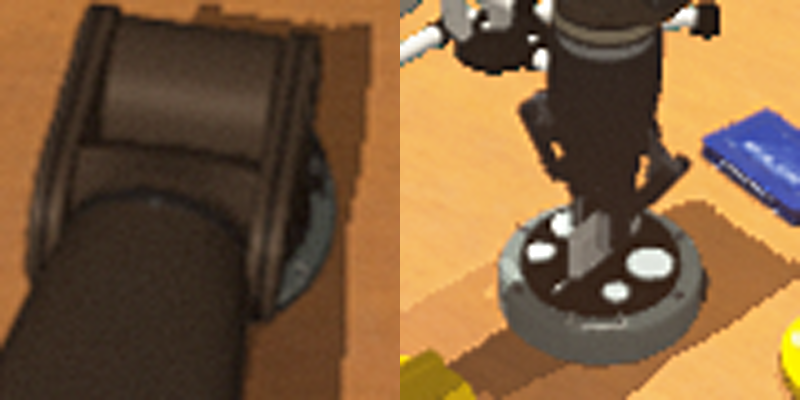

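The scene crop (right half) shows the nose pointing toward world -x at about (560,290), with the bracket at (600,325) further counter-clockwise. The side force puts the true axis about 1.5–2 mm toward -x. I'll re-centre, turn to just before the search range, and loosen.

Call:
jog_arm:
  rows:
    - [0.001, -0.0003, 0, 0, 225]
    - [0.0007, -0.0003, 0, -0.08, 225]
    - [0, 0, 0, -0.15, 225]
    - [0, 0, 0, -0.14, 225]
    - [0, 0, 0, 0, 225]

```text
time: 9.4
tcp_pos: [581.7, 8.5, 63.8]
tcp_rot: [0.0, -0.185, 0.983, -0.001]
ft_force: [-2.0, -2.2, 5.5]
grip_width: 13.7
grip_force: 21.0
```

Call:
jog_arm:
  rows:
    - [0, 0, 0, 0, 208]
    - [0, 0, 0, 0, 208]
    - [0, 0, 0, 0, 208]
    - [0, 0, 0, 0, 208]

```text
time: 9.9
tcp_pos: [581.2, 9.2, 62.2]
tcp_rot: [0.0, -0.184, 0.983, -0.0]
ft_force: [0.1, -1.0, -0.7]
grip_width: 15.9
grip_force: 0.3
```

```bash
cat > st.py <<'E'
from h import *
s=read_state();q=s['tcp_rot'];print('t',s['time'],'p',s['tcp_pos'].round(1),'F',s['ft_force'].round(1),'M',s['moment'].round(2),'w',round(s['grip_width'],1),'gf',round(s['grip_force'],1),'close axis',round(2*np.arctan2(q[2],q[1])-np.pi/2,3),'q6',s['qpos'][5].round(2))
E
cat > look.py <<'E'
from st import *
R={'lamp_mark':[],'wheel_nose':[],'wheel_grip':[],'wheel':[]}
for i in range(2):
  camera('scene')
  for k in R:
    for d in spot_point('scene',k):
      w=world('scene',d['at'])
      if np.hypot(w[0]-581,w[1]-8)<80: R[k].append(w.round(1).tolist());break
print(R)
E
python3 look.py
```

```text
t 9.9 p [581.2   9.2  62.2] F [ 0.1 -1.  -0.7] M [-0.06 -0.12  0.02] w 15.9 gf 0.3 close axis 1.942 q6 -2.1
{'lamp_mark': [[528.6, -32.4, 37.5], [530.3, -32.3, 36.7]], 'wheel_nose': [[534.8, -12.9, 41.1], [537.3, -14.1, 38.1]], 'wheel_grip': [[580.6, 11.1, 62.9], [584.0, 11.4, 64.0]], 'wheel': [[583.7, 8.9, 33.1], [581.8, 10.9, 31.3]]}
```

Call:
jog_arm:
  rows:
    - [0, 0, 0, -0.08, 209]
    - [0, 0, 0, -0.06, 209]
    - [0, 0, 0, 0, 209]
    - [0, 0, 0, 0.07, 209]
    - [0, 0, 0, 0, 209]

```text
time: 11.02
tcp_pos: [581.0, 9.2, 62.3]
tcp_rot: [-0.0, -0.219, 0.976, 0.0]
ft_force: [-0.9, -2.1, -0.9]
grip_width: 15.3
grip_force: 0.6
```

Call:
jog_arm:
  rows:
    - [0, 0, 0, -0.06, 209]
    - [0, 0, 0, -0.06, 209]
    - [0, 0, 0, 0, 209]

```text
time: 11.4
tcp_pos: [581.1, 8.6, 62.4]
tcp_rot: [-0.0, -0.277, 0.961, -0.0]
ft_force: [-0.1, -3.6, 1.3]
grip_width: 15.2
grip_force: 1.9
```

```bash
python3 look.py
```

```text
t 11.4 p [581.1   8.6  62.4] F [-0.1 -3.6  1.3] M [-0.7   0.06 -0.05] w 15.2 gf 1.9 close axis 2.132 q6 -2.29
{'lamp_mark': [[529.8, -33.0, 34.7]], 'wheel_nose': [[540.4, -18.4, 41.3], [536.7, -16.3, 42.1]], 'wheel_grip': [[584.5, 11.1, 62.8], [585.8, 12.3, 64.2]], 'wheel': [[582.9, 12.6, 30.0], [587.1, 10.4, 29.4]]}
```

Call:
jog_arm:
  rows:
    - [0, -0.0007, 0, 0.07, 209]
    - [0, 0, 0, 0, 209]
    - [0, 0, 0, -0.06, 209]
    - [0, 0, 0, -0.06, 209]
    - [0, 0, 0, 0, 209]

```text
time: 12.52
tcp_pos: [581.6, 8.7, 62.3]
tcp_rot: [0.0, -0.301, 0.954, -0.0]
ft_force: [-0.1, -2.1, -0.3]
grip_width: 15.4
grip_force: 1.1
```

```bash
python3 st.py
```

```text
t 12.525 p [581.6   8.7  62.3] F [-0.1 -2.1 -0.3] M [-0.33 -0.05 -0.05] w 15.4 gf 1.1 close axis 2.182 q6 -2.34
```

Call:
jog_arm:
  rows:
    - [0, 0, 0, 0.07, 209]
    - [0, 0, 0, 0, 209]
    - [0, 0, 0, -0.06, 209]
    - [0, 0, 0, -0.06, 209]
    - [0, 0, 0, 0, 209]

```text
time: 13.15
tcp_pos: [581.5, 8.6, 62.3]
tcp_rot: [0.0, -0.325, 0.946, -0.0]
ft_force: [-0.3, -1.1, 0.3]
grip_width: 15.5
grip_force: 0.7
```

```bash
python3 look.py
```

```text
t 13.15 p [581.5   8.6  62.3] F [-0.3 -1.1  0.3] M [-0.2   0.   -0.05] w 15.5 gf 0.7 close axis 2.232 q6 -2.39
{'lamp_mark': [[530.4, -35.6, 34.1]], 'wheel_nose': [[542.7, -21.0, 39.8], [538.9, -23.4, 36.7]], 'wheel_grip': [[583.2, 10.3, 63.7], [583.7, 10.5, 66.7]], 'wheel': [[580.7, 9.8, 29.7], [582.0, 12.7, 31.0]]}
```

Call:
jog_arm:
  rows:
    - [0, 0, 0, 0.07, 209]
    - [0, 0, 0, 0, 209]
    - [0, 0, 0, -0.06, 209]
    - [0, 0, 0, -0.06, 209]
    - [0, 0, 0, 0, 209]

```text
time: 14.28
tcp_pos: [581.5, 8.4, 62.4]
tcp_rot: [-0.0, -0.348, 0.937, -0.0]
ft_force: [0.2, -1.9, 0.2]
grip_width: 15.5
grip_force: 0.8
```

```bash
python3 st.py
```

```text
t 14.275 p [581.5   8.4  62.4] F [ 0.2 -1.9  0.2] M [-0.22 -0.03 -0.02] w 15.5 gf 0.8 close axis 2.282 q6 -2.44
```

Call:
jog_arm:
  rows:
    - [0, 0, 0, 0.07, 209]
    - [0, 0, 0, 0, 209]
    - [0, 0, 0, -0.06, 209]
    - [0, 0, 0, -0.06, 209]
    - [0, 0, 0, 0, 209]

```text
time: 14.9
tcp_pos: [581.6, 8.3, 62.4]
tcp_rot: [-0.0, -0.372, 0.928, -0.0]
ft_force: [0.3, -1.7, -0.0]
grip_width: 15.7
grip_force: 1.1
```

```bash
python3 look.py
```

```text
t 14.9 p [581.6   8.3  62.4] F [ 0.3 -1.7 -0. ] M [-0.3  -0.02 -0.06] w 15.7 gf 1.1 close axis 2.332 q6 -2.49
{'lamp_mark': [[528.5, -33.0, 35.1], [532.2, -31.5, 37.5]], 'wheel_nose': [[543.2, -25.8, 40.7], [542.6, -24.7, 40.0]], 'wheel_grip': [[582.9, 13.5, 61.1], [585.0, 12.0, 64.0]], 'wheel': [[583.9, 9.9, 30.8], [581.4, 13.0, 28.9]]}
```

Call:
jog_arm:
  rows:
    - [0, 0, 0, 0.07, 209]
    - [0, 0, 0, 0, 209]
    - [0, 0, 0, -0.06, 209]
    - [0, 0, 0, -0.06, 209]
    - [0, 0, 0, 0, 209]

```text
time: 16.02
tcp_pos: [581.2, 8.9, 62.1]
tcp_rot: [-0.0, -0.395, 0.919, 0.0]
ft_force: [-0.1, -1.3, 0.4]
grip_width: 15.8
grip_force: 0.2
```

```bash
python3 st.py
```

```text
t 16.025 p [581.2   8.9  62.1] F [-0.1 -1.3  0.4] M [-0.07 -0.04  0.03] w 15.8 gf 0.2 close axis 2.382 q6 -2.54
```

Call:
jog_arm:
  rows:
    - [0, 0, 0, 0.07, 209]
    - [0, 0, 0, 0, 209]
    - [0, 0, 0, -0.06, 209]
    - [0, 0, 0, -0.06, 209]
    - [0, 0, 0, 0, 209]

```text
time: 16.65
tcp_pos: [581.3, 8.6, 62.2]
tcp_rot: [-0.0, -0.417, 0.909, 0.0]
ft_force: [1.0, -1.1, -1.0]
grip_width: 15.2
grip_force: 0.6
```

```bash
python3 look.py
```

```text
t 16.65 p [581.3   8.6  62.2] F [ 1.  -1.1 -1. ] M [-0.2  -0.04 -0.02] w 15.2 gf 0.6 close axis 2.432 q6 -2.59
{'lamp_mark': [[529.6, -33.0, 34.9], [532.2, -33.9, 35.8]], 'wheel_nose': [[545.4, -27.5, 30.6], [547.5, -30.3, 32.2]], 'wheel_grip': [[545.7, -30.1, 31.7], [585.7, 10.5, 57.3]], 'wheel': [[580.4, 11.3, 22.0], [581.3, 9.9, 23.5]]}
```

The wheel has dropped: nose height went from 40 to 31 and its origin from 30 to 22. I'll release it, rise, line up over the lock and check with the camera.

Call:
jog_arm:
  rows:
    - [0, 0, 0, 0.04, 180]
    - [0, 0, 0, 0, 120]
    - [0, 0, -0.02, 0, 120]
    - [0, 0, -0.03, 0.09, 120]
    - [0, 0, -0.03, 0.09, 120]

```text
time: 17.77
tcp_pos: [581.8, 8.6, 144.7]
tcp_rot: [0.001, -0.314, 0.949, -0.0]
ft_force: [-0.3, -0.8, 0.0]
grip_width: 45.3
grip_force: 0.0
```

Call:
jog_arm:
  rows:
    - [-0.0417, -0.0004, 0, 0, 120]
    - [-0.0417, -0.0003, 0, 0, 120]
    - [0, 0, 0, 0, 120]

```text
time: 18.15
tcp_pos: [650.7, 59.3, 144.3]
tcp_rot: [0.001, -0.316, 0.949, -0.0]
ft_force: [0.0, -0.4, 0.1]
grip_width: 45.0
grip_force: 0.0
```

```bash
cat >> look.py <<'E'
for c in('scene','top'):
  camera(c)
  for d in spot_point(c,'lock_grip')[:2]: print(c,'lock',world(c,d['at']).round(1))
E
python3 look.py; python3 -c "
from h import *
b=camera('scene')[130:220,272:362]
cv2.imwrite('pics/c3.png',cv2.resize(b,(500,500),interpolation=2))"
```

```text
t 18.15 p [650.7  59.3 144.3] F [ 0.  -0.4  0.1] M [-0.03  0.05 -0.01] w 45.0 gf 0.0 close axis 2.214 q6 -2.28
{'lamp_mark': [[531.6, -31.6, 37.5], [531.1, -29.1, 35.6]], 'wheel_nose': [[547.2, -28.0, 33.9], [545.8, -29.4, 32.9]], 'wheel_grip': [[585.9, 11.6, 57.7], [585.0, 11.2, 56.1]], 'wheel': [[581.6, 8.2, 25.3], [584.0, 12.4, 23.9]]}
scene lock [650.7  57.5  62.9]
```

View pics/c3.png

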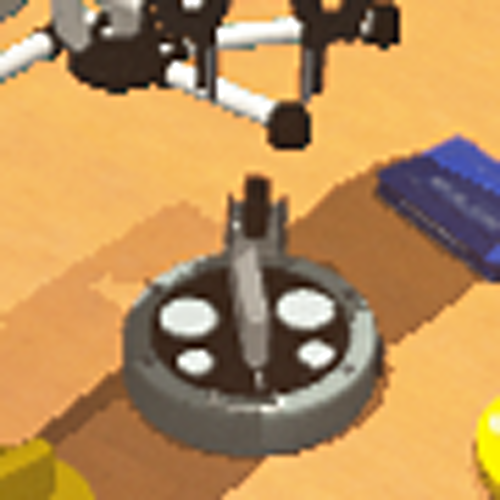

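The wheel is flush and free: its nose at (258,385) points into the bracket around (245,400), and the lock grip is at (258,205). Next I'll descend onto the lock grip and close.

Call:
jog_arm:
  rows:
    - [0.0015, 0, 0.03, 0, 120]
    - [0, 0, 0.03, 0, 120]
    - [0, 0, 0.017, 0, 120]
    - [0, 0, 0.01, 0, 120]
    - [0, 0, 0, 0, 160]

```text
time: 19.52
tcp_pos: [647.4, 57.0, 55.0]
tcp_rot: [-0.0, -0.315, 0.949, 0.0]
ft_force: [0.0, 0.4, 0.3]
grip_width: 32.0
grip_force: 0.0
```

```bash
python3 st.py
```

```text
t 19.525 p [647.4  57.   55. ] F [0.  0.4 0.3] M [ 0.05 -0.03 -0.05] w 32.0 gf 0.0 close axis 2.212 q6 -2.28
```

Call:
jog_arm:
  rows:
    - [0, 0, 0, 0, 190]
    - [0, 0, 0, 0, 210]
    - [0, 0, 0, 0, 225]
    - [0, 0, 0, 0, 225]
    - [0, 0, 0, 0, 225]

```text
time: 20.15
tcp_pos: [648.3, 57.1, 56.6]
tcp_rot: [0.001, -0.315, 0.949, -0.0]
ft_force: [-1.2, 0.1, 6.1]
grip_width: 14.0
grip_force: 22.7
```

```bash
python3 st.py
```

```text
t 20.15 p [648.3  57.1  56.6] F [-1.2  0.1  6.1] M [ 0.08  0.12 -0.23] w 14.0 gf 22.7 close axis 2.211 q6 -2.28
```

Call:
jog_arm:
  rows:
    - [0.004, 0, 0, 0, 225]
    - [0.005, 0, 0, 0, 225]
    - [0.005, 0, 0, 0, 225]
    - [0.005, 0, 0, 0, 225]
    - [0, 0, 0, 0, 225]

```text
time: 20.78
tcp_pos: [632.8, 45.7, 56.6]
tcp_rot: [0.001, -0.315, 0.949, -0.0]
ft_force: [-1.6, 0.7, 7.0]
grip_width: 13.7
grip_force: 22.8
```

```bash
python3 st.py
```

```text
t 20.775 p [632.8  45.7  56.6] F [-1.6  0.7  7. ] M [ 0.16  0.21 -0.22] w 13.7 gf 22.8 close axis 2.212 q6 -2.3
```

Call:
jog_arm:
  rows:
    - [0.001, 0, 0, 0, 225]
    - [0.001, 0, 0, 0, 225]
    - [0.001, 0, 0, 0, 225]
    - [0, 0, 0, 0, 225]

```text
time: 21.28
tcp_pos: [632.2, 45.2, 56.7]
tcp_rot: [0.004, -0.315, 0.949, 0.0]
ft_force: [5.1, 6.6, 2.5]
grip_width: 13.2
grip_force: 22.3
```

```bash
python3 st.py
```

```text
t 21.275 p [632.2  45.2  56.7] F [5.1 6.6 2.5] M [ 0.92 -0.56 -0.2 ] w 13.2 gf 22.3 close axis 2.211 q6 -2.3
```

The lock travelled 20.0 mm and met its end stop at 8 N. I'll let go, retreat and check.

Call:
jog_arm:
  rows:
    - [0, 0, 0, 0, 180]
    - [0, 0, 0, 0, 120]
    - [0, 0, -0.01, 0, 120]
    - [0, 0, -0.04, 0, 120]
    - [0, 0, -0.06, 0, 120]

```text
time: 21.9
tcp_pos: [628.1, 43.6, 164.2]
tcp_rot: [-0.003, -0.315, 0.949, 0.001]
ft_force: [1.1, 0.2, 0.8]
grip_width: 45.4
grip_force: 0.0
```

Call:
jog_arm:
  rows:
    - [-0.03, 0.04, -0.03, 0, 120]
    - [-0.03, 0.05, 0, 0, 120]
    - [-0.03, 0.05, 0, 0, 120]
    - [0, 0.05, 0, 0, 120]
    - [0, 0, 0, 0, 120]

```text
time: 22.52
tcp_pos: [586.3, 252.5, 195.5]
tcp_rot: [-0.0, -0.317, 0.948, 0.0]
ft_force: [0.4, -0.9, -0.9]
grip_width: 45.0
grip_force: 0.0
```

```bash
python3 look.py; python3 -c "
from h import *
a=camera('top');b=camera('scene')
a=a[135:215,265:345];b=b[130:220,272:362]
cv2.imwrite('pics/c4.png',np.hstack([cv2.resize(a,(400,400),interpolation=2),cv2.resize(b,(400,400),interpolation=2)]))
for q in('mug','mouse','torch'):
  for d in spot_point('scene',q)[:1]:print(q,world('scene',d['at']).round(1))
"
```

```text
t 22.525 p [586.3 252.5 195.5] F [ 0.4 -0.9 -0.9] M [-0.04 -0.03  0.01] w 45.0 gf 0.0 close axis 2.217 q6 -1.97
{'lamp_mark': [[527.7, -35.5, 37.2], [529.1, -34.2, 35.2]], 'wheel_nose': [[547.5, -30.0, 31.4]], 'wheel_grip': [[585.7, 11.4, 53.8], [582.4, 11.6, 54.0]], 'wheel': [[581.3, 10.0, 23.7], [584.1, 11.0, 23.0]]}
scene lock [632.8  44.7  63.8]
top lock [633.4  48.4  64.9]
mug [ 529.7 -387.1   -5. ]
mouse [458.6 350.2  -2. ]
torch [ 460.9 -254.7   -0. ]
```

View pics/c4.png

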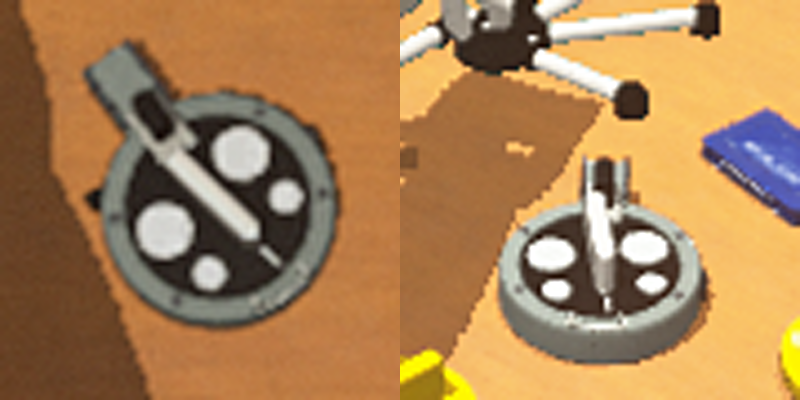

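Top crop: the tongue lies over the wheel's edge at (180,135), and the nose line ends at (278,263), pointing into the bracket at (280,295). The wheel is flush, the bystanders have not moved, and the gripper is clear.

```bash
python3 -c "
from station import *
print(finish_job())"
```

```text
the job is handed in; nothing more can be done
None
```

The job is handed in: the wheel dropped flush with its nose in the bracket, the lock is fully in over its edge (20 mm, to its end stop), the gripper is clear, and the mug, mouse and torch were not touched.

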